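Spread the heaped wooden tokens out to dry

TASK

The three pale wooden game tokens have been wiped clean and left in a heap in the black drying tray. Spread them out into one even layer so that they can air: one token lying flat on the tray floor in about the middle of each of the tray's three marked parts. The blue tokens beside the tray are already dry and are not part of this.

Things in the scene. Friction and masses are not known exactly. Their poses are not given: they have to be found in the camera images.
- tray: black open tray, fixed: 190 (its x) by 300 mm (its y) outside, walls 5 mm thick, 17 mm high overall; floor's top 5 mm above the shelf. Origin: centre of its underside, on the shelf; z up. Two flat white lines across the floor at y = -48.5 and +48.5 mm mark three equal parts, whose middles are x = 0, y = -97, 0, +97 mm. Turned up to 23 degrees. Loose bystanders up to 30 mm high lie outside its walls.
- token_a: chunky token of pale wood, thin red ring on each face: a drum 44 mm in diameter, 30 mm thick, about 35 g. Origin at its centre; z is the drum's axis. At the start it lies flat on the tray floor, next to token_b.
- token_b: chunky token of pale wood, thin red ring on each face: a drum 44 mm in diameter, 30 mm thick, about 35 g. Origin at its centre; z is the drum's axis. At the start it lies flat on the tray floor, 3 to 8 mm clear of token_a, the line between the two within about 30 degrees of the tray's y.
- token_c: chunky token of pale wood, thin red ring on each face: a drum 44 mm in diameter, 30 mm thick, about 35 g. Origin at its centre; z is the drum's axis. At the start it lies flat on top of token_a and token_b, bridging them. The three tokens are alike: any of them may go to any part.
Not all that is in view belongs to the job. What is shaped like the token_b but green or orange is not meant.

How it is judged:
At the end, for the whole second after the job is handed in: Each of the tray's three parts holds one wooden token, lying flat on the tray floor (centre 17 to 23.5 mm above the tray's underside), its centre within 20 mm of the part's middle along the tray's length (y) and within 30 mm of it across the tray (x), and all three tokens are at rest ((y of token_a in the frame of tray between -0.117 and -0.077 m or y of token_b in the frame of tray between -0.117 and -0.077 m or y of token_c in the frame of tray between -0.117 and -0.077 m) and (y of token_a in the frame of tray between -0.02 and 0.02 m or y of token_b in the frame of tray between -0.02 and 0.02 m or y of token_c in the frame of tray between -0.02 and 0.02 m) and (y of token_a in the frame of tray between 0.077 and 0.117 m or y of token_b in the frame of tray between 0.077 and 0.117 m or y of token_c in the frame of tray between 0.077 and 0.117 m) and x of token_a in the frame of tray between -0.03 and 0.03 m and z of token_a in the frame of tray between 0.017 and 0.0235 m and linear speed of each of token_a, token_b, token_c below 0.02 m/s and x of token_b in the frame of tray between -0.03 and 0.03 m and z of token_b in the frame of tray between 0.017 and 0.0235 m and x of token_c in the frame of tray between -0.03 and 0.03 m and z of token_c in the frame of tray between 0.017 and 0.0235 m); the robot touches nothing.
It also fails if it takes over 56 s, if anything falls off the work surface, if the arm or the gripper's body presses on something with over 40 N, if the wrist force passes 120 N, or if a joint passes its speed limit or range.

ROBOT

A 7-joint arm with a two-finger parallel gripper is mounted at the origin on the work surface. World frame = base frame: x ahead of the robot, y to its left, z up, the work surface at z = 0. Lengths are in m, angles in rad, forces in N, time in s.
With the tool pointing down it reaches from about 0.425 to 0.875 m from the base axis. Payload 8.4 kg.
Tool frame: the origin (TCP) lies at the very end of the fingers, on their centre line; the grasp point (between the pads) lies arm.hold_point_z behind it (arm.hold_point_z is the distance from the TCP to the grasp point, in m); y points along the fingers, x is the direction in which the jaws open and shut, and the axes are right-handed (so a half turn about y gives the same grasp; the last joint's range is limited). The gripper opens to 87 mm and grips with 3 to 60 N. Pads are 19 mm wide; open, the fingers measure 117 mm over their backs; the gripper's body (75 mm by 190 mm) begins 51 mm behind the grasp point.
Start: joints at [-1.389, 0.333, 0.04, 1.465, -0.013, 1.343, -0.059], TCP at [0.18, 0.625, 0.223] pointing down, gripper open.
Joint ranges: [-2.58, 2.58], [-0.38, 2.09], [-1.3, 1.39], [0.25, 2.4], [-1.5, 4.64], [0.08, 2.09], [-2.65, 2.65]. Speed limits (rad/s): [2.22, 2.22, 2.79, 2.79, 3.14, 3.14, 3.14].

INTERFACE

Orientations are given as a unit quaternion [x, y, z, w].
In Python, from station import state, imaging, job_done, models, arm gives the robot as it stands.
- The arm moves only by the tool step_arm, never from a script. Its argument "targets" is a list of rows, each a list of 5 numbers: the shift along the tool's x, y, z in m, then the turn about the tool's y in rad, then the opening, from -1 (shut) to 1 (fully open). A call has exactly 10 rows; each row is the pose to reach, as a shift and turn from the pose commanded when the call began, along the tool's axes at that moment; what a row does not reach only later rows make up. A row lasts 1/8 s, in which the tool goes at most 62.5 mm and 10.7 degrees, less where a joint would pass 70% of its speed; a pose out of reach is approached as far as the arm can. A call with a gripper value outside its range is refused whole. The fingers move at their own pace and stop on an object; the grip force is fixed at half the most. Time passes only in rows, so rows that repeat a pose let the fingers close, or fill a call up. It gives the time, the measured TCP pose, the force and the opening at its end, in the units of the state.
- state(): the state, without advancing time (a new reading comes with each control period).
- imaging.camera(name): name is "scene" or "top"; returns a dict with "color" (480x640x3 uint8, red, green, blue), "range_z" (480x640 float32, m along the optical axis (not along the pixel's ray), 0 where there is no reading), "fov_y" (degrees; the focal length in pixels is half the picture's height over the tangent of half this angle, whatever the lens; pixels are square), "cx", "cy" (the principal point, pixels), "R" (3x3) and "t" (3): a world point X has camera coordinates R X + t. Camera axes: x right, y down, z forward; pixel columns grow to the right and rows downward; lengths in m; the calibration is good to about 2 mm. A picture is of the moment at which its call begins.
- job_done(): hands the job in, once; it reports no verdict.
Trained networks look in the newest picture that a camera, given by its name, has taken for a name from the list of things; names that differ only in an ending like _2 or _b are one class to them, and where a whole thing is asked for, a point or a joint stands for the part that bears it (a point fixed in the world has none). Each returns a list of dicts, best first, with "p" (0 to 1); they miss things now and then, are a little off and sometimes report something else, mostly with a low value. They report only what shows in the picture. A call takes as long as a camera call. They do not tell look-alikes from the thing itself.
- models.masks_of(query, camera): "pixels" (480x640 bool, what is visible of it) and "bbox" ([centre column, centre row, width, height] in pixels, round what is visible of it).
The state is a dict: "time": time; "joint_positions": joint angles; "joint_velocities": joint speeds; "effort": joint torques, N m; "tcp_pos": TCP position; "orientation": TCP orientation; "force": force on the tool from outside, world axes, zero at the start; "moment": the same for the moment, N m; "finger_gap": finger opening in m.
Only numpy, scipy, OpenCV 4.12 (cv2) and the standard library are available. Lean on these libraries where they do the work, as an engineer would, in place of code of your own. Each camera call takes 0.05 s, during which the arm holds its last target.

## Working session

There is one attempt and no reset: what is moved stays moved. The work goes in short steps, Python scripts to look and compute and a tool call to move; the robot and the scene stay as the last step left them, time stands still between calls to the robot, and variables do not carry over. Pictures are saved under pics/ and viewed, and the job is handed in when it is done.

Besides the shell and the picture viewer there is one more tool, called after "Call:" as name([rows], argument=value, ...), one row to a line, values as JSON. step_arm: Moves the arm, as the interface text tells. Its arguments: {"type":"object","properties":{"targets":{"type":"array"}},"required":["targets"]}

```bash
mkdir -p pics; ls
cat > h.py <<'E'
import numpy as np, cv2
from station import state, imaging, models, arm
def cam(n):
    c=imaging.camera(n); return c
def world(c):
    h,w=c["range_z"].shape; f=(h/2)/np.tan(np.radians(c["fov_y"])/2)
    u,v=np.meshgrid(np.arange(w),np.arange(h)); z=c["range_z"]
    P=np.stack([(u-c["cx"])/f*z,(v-c["cy"])/f*z,z],-1)
    return (P-np.array(c["t"]))@np.array(c["R"])
def save(c,n): cv2.imwrite("pics/"+n+".png",c["color"][:,:,::-1])
E
python3 - <<'E'
from h import *
s=state(); print(s, arm.hold_point_z)
for n in("top","scene"):
    c=cam(n); save(c,n+"0"); np.savez("pics/"+n+"0.npz",**c)
    print(n,c["fov_y"],c["cx"],c["cy"],c["R"],c["t"])
    W=world(c)
    for q in("token_a","tray"):
        for m in models.masks_of(q,n):
            k=m["pixels"]&(c["range_z"]>0)
            print(q,round(m["p"],2),np.round(m["bbox"]),np.round(np.median(W[k],0),3) if k.any() else None)
E
```

```text
pics
{'time': 0.0, 'joint_positions': array([-1.38920787,  0.33390859,  0.03988456,  1.46626336, -0.01339081,
        1.34327278, -0.05852386]), 'joint_velocities': array([-2.95587814e-04,  2.02506193e-03, -1.47900822e-04,  3.02905076e-04,
        7.74237769e-05,  5.63621616e-04, -2.24066961e-03]), 'effort': array([ 6.70766003e-04, -6.56351852e+01,  1.33578055e+00, -4.03804243e+01,
       -5.95686771e-02,  4.48148022e-02,  1.74872625e-04]), 'tcp_pos': array([0.18003454, 0.62409508, 0.22166478]), 'orientation': array([ 0.56542763,  0.42467848, -0.42552095, -0.56468726]), 'force': array([-0.46004817,  0.30182775, -0.81023246]), 'moment': array([ 0.08047923,  0.02911635, -0.03272729]), 'finger_gap': 0.08717115035252845} 0.0187
top 46.89422596537269 331.63509228815434 230.72008576553682 [[-0.15291815 -0.98822956 -0.00428679]
 [-0.96653145  0.15046197 -0.20779352]
 [ 0.2059927  -0.02763208 -0.97816332]] [0.18712647 0.62691512 0.67571894]
token_a 0.86 [322. 272.  34.  36.] [0.597 0.108 0.065]
token_a 0.69 [348. 272.  22.  34.] [0.594 0.078 0.035]
token_a 0.65 [186. 351.  37.  32.] [0.524 0.307 0.03 ]
token_a 0.6 [249. 160.  36.  35.] [0.78  0.19  0.029]
token_a 0.58 [306. 283.  32.  36.] [0.588 0.137 0.035]
tray 0.97 [352. 278. 229. 158.] [0.581 0.058 0.005]
scene 55.69002421271908 318.7157627757633 243.66165165222156 [[-0.25287745  0.96749133  0.00367666]
 [ 0.82005696  0.21635526 -0.52980845]
 [-0.51338055 -0.13096154 -0.84810936]] [ 0.08773617 -0.51781818  1.19944368]
token_a 0.88 [340. 228.  24.  28.] [0.606 0.108 0.065]
token_a 0.85 [327. 232.  22.  28.] [0.61  0.078 0.035]
token_a 0.82 [360. 337.  26.  27.] [0.789 0.189 0.03 ]
token_a 0.76 [451. 229.  23.  27.] [0.534 0.307 0.03 ]
token_a 0.58 [353. 237.  22.  26.] [0.604 0.137 0.035]
tray 0.86 [321. 237. 182. 136.] [0.599 0.062 0.006]
```

View pics/top0.png

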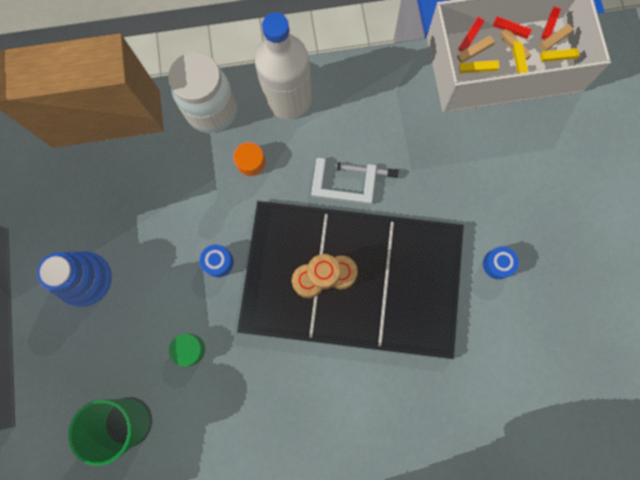

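View pics/scene0.png

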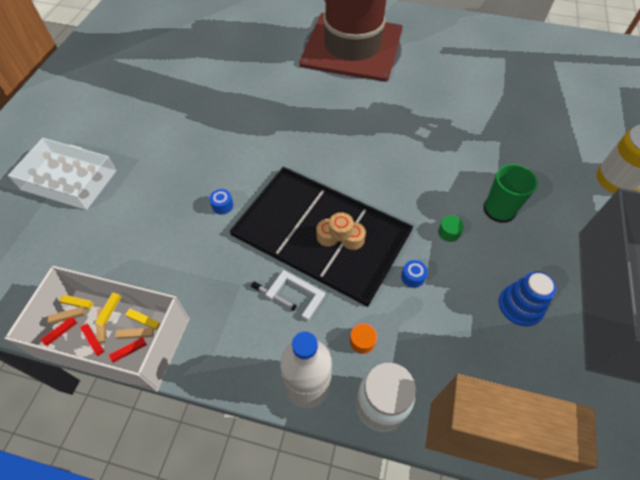

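Run:
```python
from h import *
from scipy.spatial.transform import Rotation as Ro
print(Ro.from_quat(state()["orientation"]).as_matrix().round(3))
ims=[]
for n in("top","scene"):
    c=dict(np.load(f"pics/{n}0.npz")); W=world(c); ok=c["range_z"]>0
    a,b=(slice(180,380),slice(220,480)) if n=="top" else (slice(160,320),slice(220,430))
    i=cv2.resize(c["color"][a,b,::-1],(640,480 if n=="top" else 480),interpolation=cv2.INTER_CUBIC); cv2.imwrite(f"pics/{n}crop.png",i)
    # tray: dark walls z~0.017 / floor
    g=c["color"].max(2)
    m=ok&(g<70)&(W[...,2]>0.0)&(W[...,2]<.025)&(np.linalg.norm(W[...,:2]-[.59,.06],axis=-1)<.22)
    m=m.astype(np.uint8); k,l,st,ce=cv2.connectedComponentsWithStats(m); j=1+np.argmax(st[1:,4]); 
    pts=W[l==j][:,:2]; r=cv2.minAreaRect(pts.astype(np.float32)*1000); print(n,"tray",r,st[j])
    # wooden pixels by height
    Wm=ok&(np.linalg.norm(W[...,:2]-[.59,.1],axis=-1)<.12)
    for z0,z1 in((.061,.070),(.031,.040)):
        q=Wm&(W[...,2]>z0)&(W[...,2]<z1); p=W[q]; print(n,z0,q.sum(),p.mean(0).round(4),p.min(0).round(3),p.max(0).round(3), np.array(cv2.minEnclosingCircle(p[:,:2].astype(np.float32)*1000)[0]))
```

```text
[[ 0.277 -0.    -0.961]
 [ 0.961 -0.001  0.277]
 [-0.001 -1.    -0.   ]]
top tray ((588.8013916015625, 68.85016632080078), (299.22772216796875, 188.81893920898438), 74.310302734375) [  238   202   225   156 24988]
top 0.061 845 [0.5978 0.1078 0.0647] [0.577 0.086 0.061] [0.619 0.13  0.069] [598.02142334 107.9564743 ]
top 0.031 1017 [0.5926 0.1082 0.0348] [0.571 0.063 0.031] [0.618 0.153 0.04 ] [594.81188965 107.66136169]
scene tray ((588.5885009765625, 68.01253509521484), (300.5489807128906, 191.39300537109375), 74.27814483642578) [  230   167   183   139 11451]
scene 0.061 395 [0.5996 0.1066 0.0656] [0.577 0.085 0.061] [0.62  0.128 0.07 ] [598.18304443 105.81252289]
scene 0.031 468 [0.5977 0.1078 0.0358] [0.57  0.061 0.031] [0.619 0.152 0.04 ] [595.09295654 106.68914795]
```

Run:
```python
from h import *
from scipy.optimize import least_squares
a=np.radians(74.3); ey=np.array([np.cos(a),np.sin(a)]); ex=np.array([ey[1],-ey[0]])
T=np.array([.5887,.0685])
for n in("top","scene"):
    c=dict(np.load(f"pics/{n}0.npz")); W=world(c); ok=c["range_z"]>0
    for x0 in np.arange(.1,.8,.1):
        r=[]
        for y0 in np.arange(-.1,.7,.1):
            q=ok&(W[...,0]>x0)&(W[...,0]<x0+.1)&(W[...,1]>y0)&(W[...,1]<y0+.1); r.append(round(float(W[q][:,2].max()),2) if q.any() else -1)
        print(n,round(x0,1),r)
    for m in models.masks_of("token_a",n) if 0 else []: pass
    q=ok&(np.linalg.norm(W[...,:2]-[.59,.1],axis=-1)<.12)&(W[...,2]>.031)&(W[...,2]<.040)
    p=W[q][:,:2]; L=np.stack([(p-T)@ex,(p-T)@ey],-1)
    C=(np.array([.598,.107])-T); C=np.array([C@ex,C@ey]); print("C",C.round(4))
    # cluster by side of C, hull circle fit on outer hull points
    for s in(1,-1):
        g=L[(L[:,1]-C[1])*s>0]; print(s, len(g), g.min(0).round(4),g.max(0).round(4))
        # best radius-22 disc covering: minimise outside distance, require hull touching
        hull=cv2.convexHull((g*1000).astype(np.float32))[:,0]
        hull=hull[(hull[:,1]-C[1]*1000)*s>12]
        f=least_squares(lambda o:np.hypot(*(hull-o).T)-22,[C[0]*1000,C[1]*1000+s*25],loss="soft_l1"); print(f.x.round(1),f.cost)
```

```text
top 0.1 [-1, -1, -1, -1, -1, -1, -1, -1]
top 0.2 [0.0, -1, -1, -1, -1, -1, -1, -1]
top 0.3 [0.01, 0.0, 0.0, 0.0, 0.0, 0.0, 0.0, -1]
top 0.4 [0.02, 0.02, 0.02, 0.0, 0.1, 0.1, 0.04, -1]
top 0.5 [0.02, 0.07, 0.07, 0.04, 0.03, 0.0, 0.03, -1]
top 0.6 [0.02, 0.07, 0.07, 0.03, 0.01, 0.09, 0.03, -1]
top 0.7 [0.02, 0.02, 0.03, 0.03, 0.0, 0.0, 0.02, -1]
C [-0.0015  0.0396]
1 521 [-0.0352  0.0399] [0.0083 0.0833]
[-13.3  60.9] 0.6884402114678854
-1 496 [-0.0228 -0.0041] [0.025  0.0386]
[ 3.6 17.6] 1.6253042922480496
scene 0.1 [0.02, 0.02, 0.02, 0.01, 0.01, 0.01, 0.01, 0.01]
scene 0.2 [0.01, 0.01, 0.01, 0.01, 0.01, 0.01, 0.12, 0.12]
scene 0.3 [0.01, 0.01, 0.01, 0.01, 0.01, 0.01, 0.12, 0.12]
scene 0.4 [0.02, 0.02, 0.01, 0.01, 0.1, 0.1, 0.14, 0.12]
scene 0.5 [0.02, 0.07, 0.07, 0.03, 0.03, 0.01, 0.14, 0.01]
scene 0.6 [0.02, 0.07, 0.07, 0.03, 0.01, 0.09, 0.14, 0.01]
scene 0.7 [0.02, 0.02, 0.03, 0.03, 0.01, 0.0, 0.14, 0.07]
C [-0.0015  0.0396]
1 245 [-0.0354  0.0473] [0.0177 0.082 ]
[-13.3  59.7] 0.5993894934663222
-1 223 [-0.0148 -0.0061] [0.0265 0.0395]
[ 3.9 16.9] 2.6454731179189857
```

View pics/topcrop.png

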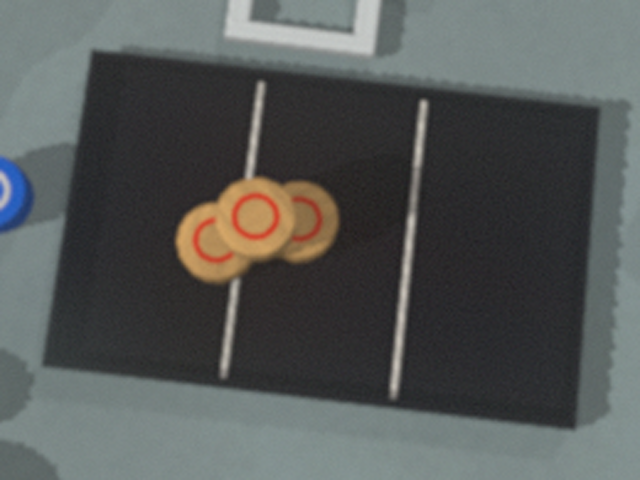

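Call:
step_arm([
  [-0.035,0,-0.05,0.15,1],
  [-0.07,0,-0.1,0.3,1],
  [-0.105,0,-0.15,0.45,1],
  [-0.14,0,-0.2,0.6,1],
  [-0.175,0,-0.25,0.75,1],
  [-0.21,0,-0.3,0.9,1],
  [-0.245,0,-0.35,1.05,1],
  [-0.28,0,-0.4,1.2,1],
  [-0.315,0,-0.45,1.35,1],
  [-0.35,0,-0.5,1.5,1],
])

```text
time: 1.55
tcp_pos: [0.5645, 0.1482, 0.2229]
orientation: [-0.703, 0.076, -0.076, 0.703]
force: [0.5, 1.0, -0.7]
finger_gap: 0.0866
```

```bash
cat >> h.py <<'E'
from scipy.spatial.transform import Rotation as Ro
_a=np.radians(74.3); EY=np.array([np.cos(_a),np.sin(_a)]); EX=np.array([EY[1],-EY[0]]); TC=np.array([.5887,.0685])
def tr(xy): d=np.asarray(xy)-TC; return np.array([d@EX,d@EY])
def go(tx,ty,z):
    s=state(); R=Ro.from_quat(s["orientation"]).as_matrix(); p=np.array([*(TC+tx/1000*EX+ty/1000*EY),z])
    ang=np.degrees(np.arctan2(R[1,0],R[0,0]))
    print("tcp",s["tcp_pos"].round(4),"tray",(tr(s["tcp_pos"][:2])*1000).round(1),"jawaz",ang.round(1),"turn",np.radians(ang+15.7).round(3),"tilt",R[:,1].round(3))
    print("shift",(R.T@(p-s["tcp_pos"])).round(4),"j",s["joint_positions"].round(2),"gap",s["finger_gap"].round(4),"F",s["force"].round(1),"t",s["time"])
E
python3 -c "
from h import *
go(-1.5,39.6,.10)"
```

```text
tcp [0.5645 0.1482 0.2229] tray [-44.8  70.1] jawaz -12.3 turn 0.06 tilt [ 0.001  0.001 -1.   ]Traceback (most recent call last):
  File "<string>", line 3, in <module>
    go(-1.5,39.6,.10)
    ~~^^^^^^^^^^^^^^^
  File "h.py", line 18, in go
    print("shift",(R.T@(p-s["tcp_pos"])).round(4),"j",s["joint_positions"].round(2),"gap",s["finger_gap"].round(4),"F",s["force"].round(1),"t",s["time"])
                                                                                          ^^^^^^^^^^^^^^^^^^^^^
AttributeError: 'float' object has no attribute 'round'
```

```bash
sed -i 's/s\["finger_gap"\].round(4)/round(s["finger_gap"],4)/' h.py
python3 -c "
from h import *
go(-1.5,39.6,.10)"
```

```text
tcp [0.5645 0.1482 0.2229] tray [-44.8  70.1] jawaz -12.3 turn 0.06 tilt [ 0.001  0.001 -1.   ]
shift [ 0.0414  0.1229 -0.0332] j [-0.82  0.21  0.57  1.66 -0.12  1.31 -0.44] gap 0.0866 F [ 0.5  1.  -0.7] t 1.55
```

Call:
step_arm([
  [0.02,0.03,-0.017,0.06,1],
  [0.041,0.06,-0.033,0.06,1],
  [0.041,0.09,-0.033,0.06,1],
  [0.041,0.123,-0.033,0.06,1],
  [0.041,0.123,-0.033,0.06,1],
  [0.041,0.123,-0.033,0.06,1],
  [0.041,0.123,-0.033,0.06,1],
  [0.041,0.123,-0.033,0.06,1],
  [0.041,0.123,-0.033,0.06,1],
  [0.041,0.123,-0.033,0.06,1],
])

```text
time: 2.8
tcp_pos: [0.5968, 0.1089, 0.0997]
orientation: [-0.701, 0.095, -0.095, 0.701]
force: [-0.4, -0.0, 0.2]
finger_gap: 0.0865
```

```bash
python3 -c "
from h import *
go(-1.5,39.6,.04)
c=cam('top'); save(c,'top1'); c=cam('scene'); save(c,'scene1')
cv2.imwrite('pics/s1c.png',cv2.resize(c['color'][160:320,220:430,::-1],(700,533),interpolation=cv2.INTER_CUBIC))"
```

```text
tcp [0.5968 0.1089 0.0997] tray [-3.1 41.1] jawaz -15.5 turn 0.004 tilt [ 0.  0. -1.]
shift [ 0.0016  0.0597 -0.0015] j [-0.72  0.38  0.58  1.74 -0.23  1.09 -0.34] gap 0.0865 F [-0.4 -0.   0.2] t 2.8
```

View pics/s1c.png

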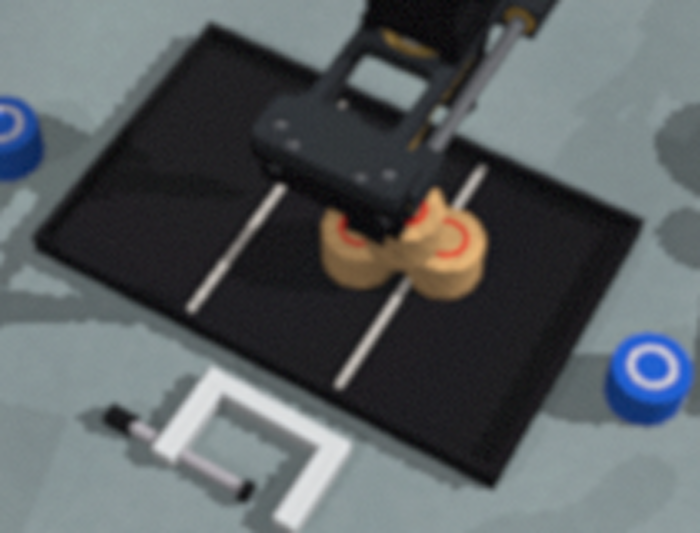

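The hand is above token C (around (340,228) in the scene image), jaws across the tray, with nothing in the way. Going down to grip C.

Call:
step_arm([
  [0.002,0.03,-0.0015,0,1],
  [0.002,0.05,-0.0015,0,1],
  [0.002,0.06,-0.0015,0,1],
  [0.002,0.06,-0.0015,0,1],
  [0.002,0.06,-0.0015,0,-1],
  [0.002,0.06,-0.0015,0,-1],
  [0.002,0.06,-0.0015,0,-1],
  [0.002,0.06,-0.0015,0,-1],
  [0.002,0.06,-0.0015,0,-1],
  [0.002,0.06,-0.0015,0,-1],
])

```text
time: 4.15
tcp_pos: [0.5983, 0.1068, 0.0396]
orientation: [0.701, -0.095, 0.095, -0.701]
force: [0.3, -0.4, 1.4]
finger_gap: 0.0432
```

```bash
python3 -c "
from h import *
go(0,-97,.10)"
```

```text
tcp [0.5983 0.1068 0.0396] tray [-1.1 39.5] jawaz -15.5 turn 0.004 tilt [ 0. -0. -1.]
shift [ 0.0006 -0.0604 -0.1365] j [-0.69  0.45  0.55  1.79 -0.28  0.98 -0.3 ] gap 0.0432 F [ 0.3 -0.4  1.4] t 4.15
```

Call:
step_arm([
  [0,-0.025,0,0,-1],
  [0,-0.05,0,0,-1],
  [0,-0.06,-0.02,0,-1],
  [0,-0.06,-0.05,0,-1],
  [0,-0.06,-0.08,0,-1],
  [0,-0.06,-0.11,0,-1],
  [0,-0.06,-0.13,0,-1],
  [0,-0.06,-0.1365,0,-1],
  [0,-0.06,-0.1365,0,-1],
  [0,-0.06,-0.1365,0,-1],
])

```text
time: 5.4
tcp_pos: [0.5621, -0.0235, 0.0994]
orientation: [-0.701, 0.095, -0.095, 0.701]
force: [-0.4, -0.4, -0.4]
finger_gap: 0.0437
```

```bash
python3 -c "
from h import *
go(0,-97,.031)
c=cam('top'); save(c,'top2'); 
W=world(c);ok=c['range_z']>0
q=ok&(c['color'][...,0]>120)&(c['color'][...,2]<110)&(c['color'][...,0].astype(int)>c['color'][...,2]+50)&(W[...,2]>.031)&(W[...,2]<.042)&(np.linalg.norm(W[...,:2]-[.59,.1],axis=-1)<.1)
L=np.array([tr(p) for p in W[q][:,:2]])*1000
k,lab,ce=cv2.kmeans(L.astype(np.float32),2,None,(3,50,.01),5,cv2.KMEANS_PP_CENTERS)
for i in(0,1):
  print((lab==i).sum(),ce[i],cv2.minEnclosingCircle(L[lab[:,0]==i].astype(np.float32)))
"
```

```text
tcp [ 0.5621 -0.0235  0.0994] tray [ -0.7 -95.7] jawaz -15.4 turn 0.006 tilt [-0.  0. -1.]
shift [ 0.0007  0.0684 -0.0013] j [-0.58  0.29  0.64  1.85 -0.2   1.06 -0.13] gap 0.0437 F [-0.4 -0.4 -0.4] t 5.4
705 [ 2.8794231 16.5728   ] ((4.000847816467285, 17.025657653808594), 21.86513328552246)
682 [-13.86996   60.038616] ((-13.384612083435059, 61.637290954589844), 21.8558406829834)
```

View pics/top2.png

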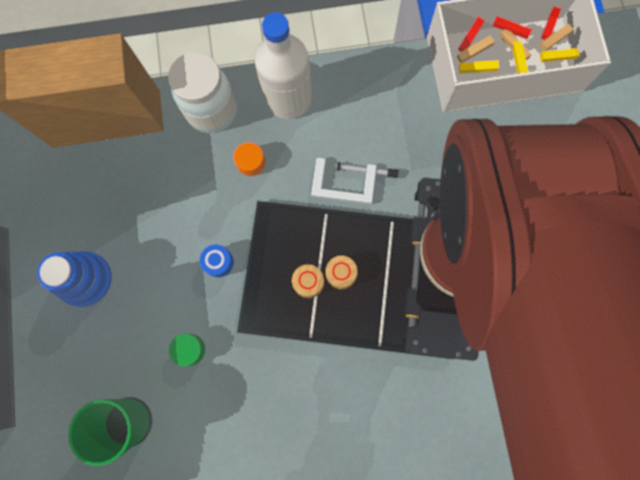

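C is in the jaws (off the heap), leaving A at (307,281) and B at (341,272). C's centre sits 10 mm above the TCP, so it touches the floor at TCP z ≈ 0.0095.

Call:
step_arm([
  [0.001,0.03,-0.001,0,-1],
  [0.001,0.06,-0.001,0,-1],
  [0.001,0.075,-0.001,0,-1],
  [0.001,0.084,-0.001,0,-1],
  [0.001,0.089,-0.001,0,-1],
  [0.001,0.089,-0.001,0,-1],
  [0.001,0.089,-0.001,0,-1],
  [0.001,0.089,-0.001,0,1],
  [0.001,0.089,-0.001,0,1],
  [0.001,0.089,-0.001,0,1],
])

```text
time: 6.7
tcp_pos: [0.5626, -0.0259, 0.0107]
orientation: [-0.701, 0.095, -0.095, 0.701]
force: [-0.8, -0.2, 0.3]
finger_gap: 0.0658
```

```bash
python3 -c "
from h import *
go(-13.5,61,.09)"
```

```text
tcp [ 0.5626 -0.0259  0.0107] tray [  0.5 -97.9] jawaz -15.5 turn 0.004 tilt [ 0.  0. -1.]
shift [-0.0133 -0.0793  0.159 ] j [-0.53  0.42  0.59  1.92 -0.29  0.89 -0.06] gap 0.0658 F [-0.8 -0.2  0.3] t 6.7
```

Call:
step_arm([
  [0,0,0,0,1],
  [0,-0.02,0,0,1],
  [0,-0.06,0,0,1],
  [0,-0.08,0.02,0,1],
  [-0.005,-0.08,0.06,0,1],
  [-0.01,-0.08,0.1,0,1],
  [-0.013,-0.08,0.14,0,1],
  [-0.013,-0.08,0.159,0,1],
  [-0.013,-0.08,0.159,0,1],
  [-0.013,-0.08,0.159,0,1],
])

```text
time: 7.95
tcp_pos: [0.5925, 0.1284, 0.0908]
orientation: [0.701, -0.096, 0.096, -0.7]
force: [0.0, -1.6, 0.8]
finger_gap: 0.0871
```

```bash
python3 -c "
from h import *
go(-13.5,61,.012)
c=cam('top'); save(c,'top3')
W=world(c);ok=c['range_z']>0
q=ok&(c['color'][...,0]>120)&(c['color'][...,2]<110)&(c['color'][...,0].astype(int)>c['color'][...,2]+50)&(W[...,2]>.025)&(W[...,2]<.046)
L=(W[q][:,:2]-TC)@np.array([EX,EY]).T*1000; L=np.c_[L,W[q][:,2]*1000]
L=L[(abs(L[:,0])<80)&(L[:,1]<-50)]; print(len(L),L[:,2].mean() if len(L) else '',cv2.minEnclosingCircle(L[:,:2].astype(np.float32)) if len(L) else '')
"
```

```text
tcp [0.5925 0.1284 0.0908] tray [-12.6  58.7] jawaz -15.6 turn 0.002 tilt [ 0.    -0.001 -1.   ]
shift [-0.001   0.0788  0.0024] j [-0.75  0.39  0.57  1.75 -0.23  1.07 -0.37] gap 0.0871 F [ 0.  -1.6  0.8] t 7.95
778 34.71049665701613 ((-0.5267301797866821, -96.55548858642578), 21.58331298828125)
```

View pics/top3.png

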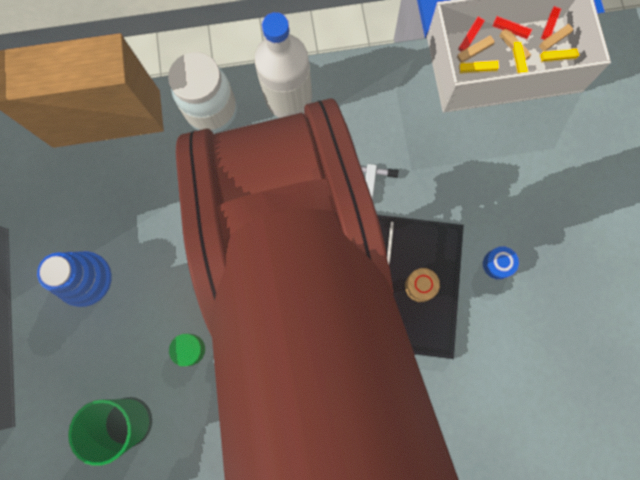

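C lies flat at (423,285), 0.6 mm off the part's middle. Next is A.

Call:
step_arm([
  [0,0.03,0.001,0,1],
  [0,0.055,0.001,0,1],
  [0,0.07,0.001,0,1],
  [0,0.078,0.001,0,1],
  [0,0.078,0.001,0,1],
  [0,0.078,0.001,0,-1],
  [0,0.078,0.001,0,-1],
  [0,0.078,0.001,0,-1],
  [0,0.078,0.001,0,-1],
  [0,0.078,0.001,0,-1],
])

```text
time: 9.25
tcp_pos: [0.5927, 0.1318, 0.0126]
orientation: [-0.701, 0.095, -0.095, 0.701]
force: [-0.4, 0.1, -0.2]
finger_gap: 0.0448
```

```bash
python3 -c "
from h import *
go(0,97,.012)"
```

```text
tcp [0.5927 0.1318 0.0126] tray [-13.2  62. ] jawaz -15.5 turn 0.004 tilt [ 0.  0. -1.]
shift [0.0134 0.0006 0.0349] j [-0.72  0.48  0.53  1.8  -0.3   0.93 -0.32] gap 0.0448 F [-0.4  0.1 -0.2] t 9.25
```

Call:
step_arm([
  [0,0,0,0,-1],
  [0,0,0,0,-1],
  [0,-0.02,0,0,-1],
  [0.004,-0.025,0.012,0,-1],
  [0.009,-0.025,0.024,0,-1],
  [0.0135,-0.025,0.035,0,-1],
  [0.0135,-0.025,0.035,0,-1],
  [0.0135,-0.012,0.035,0,-1],
  [0.0135,-0.001,0.035,0,-1],
  [0.0135,-0.001,0.035,0,-1],
])

```text
time: 10.5
tcp_pos: [0.6144, 0.1612, 0.0122]
orientation: [0.701, -0.096, 0.095, -0.7]
force: [-0.8, -0.4, -0.4]
finger_gap: 0.0434
```

```bash
python3 -c "
from h import *
go(3.7,17,.07)"
```

```text
tcp [0.6144 0.1612 0.0122] tray [-0.4 96.2] jawaz -15.5 turn 0.003 tilt [-0.002 -0.001 -1.   ]
shift [ 0.0037 -0.0577 -0.0793] j [-0.73  0.53  0.52  1.73 -0.31  0.96 -0.36] gap 0.0434 F [-0.8 -0.4 -0.4] t 10.5
```

Call:
step_arm([
  [0,0,0,0,-1],
  [0,0,0,0,1],
  [0,0,0,0,1],
  [0,0,0,0,1],
  [0,0,0,0,1],
  [0,-0.04,0,0,1],
  [0,-0.06,0,0,1],
  [0.002,-0.06,-0.04,0,1],
  [0.004,-0.06,-0.079,0,1],
  [0.004,-0.06,-0.08,0,1],
])

```text
time: 11.75
tcp_pos: [0.5972, 0.0797, 0.0739]
orientation: [0.701, -0.097, 0.097, -0.7]
force: [0.1, 0.4, -0.4]
finger_gap: 0.087
```

```bash
python3 -c "
from h import *
go(3.7,17,.012)"
```

```text
tcp [0.5972 0.0797 0.0739] tray [ 5.2 13.1] jawaz -15.8 turn -0.001 tilt [ 0.    -0.001 -1.   ]
shift [-0.0015  0.0619  0.004 ] j [-0.68  0.4   0.58  1.78 -0.25  1.04 -0.28] gap 0.087 F [ 0.1  0.4 -0.4] t 11.75
```

Call:
step_arm([
  [0,0,0,0,1],
  [0,0.03,0,0,1],
  [0,0.05,0,0,1],
  [0,0.059,0,0,1],
  [0,0.059,0,0,1],
  [0,0.059,0,0,-1],
  [0,0.059,0,0,-1],
  [0,0.059,0,0,-1],
  [0,0.059,0,0,-1],
  [0,0.059,0,0,-1],
])

```text
time: 13.0
tcp_pos: [0.5976, 0.0837, 0.0146]
orientation: [-0.701, 0.095, -0.095, 0.701]
force: [-0.1, -0.6, -0.5]
finger_gap: 0.0448
```

```bash
python3 -c "
from h import *
go(0,0,.012)"
```

```text
tcp [0.5976 0.0837 0.0146] tray [ 4.4 17. ] jawaz -15.5 turn 0.004 tilt [ 0.  0. -1.]
shift [-0.0045  0.0026 -0.017 ] j [-0.65  0.48  0.55  1.81 -0.3   0.93 -0.24] gap 0.0448 F [-0.1 -0.6 -0.5] t 13.0
```

Call:
step_arm([
  [0,0,0,0,-1],
  [0,0,0,0,-1],
  [0,-0.015,0,0,-1],
  [-0.002,-0.02,-0.008,0,-1],
  [-0.004,-0.02,-0.017,0,-1],
  [-0.004,-0.02,-0.017,0,-1],
  [-0.004,-0.01,-0.017,0,-1],
  [-0.004,-0.001,-0.017,0,-1],
  [-0.004,-0.001,-0.017,0,-1],
  [-0.004,-0.001,-0.017,0,-1],
])

```text
time: 14.25
tcp_pos: [0.5889, 0.0684, 0.015]
orientation: [0.701, -0.095, 0.095, -0.7]
force: [-0.8, 0.1, -0.4]
finger_gap: 0.0431
```

Call:
step_arm([
  [0,0,0,0,1],
  [0,0,0,0,1],
  [0,0,0,0,1],
  [0,0,0,0,1],
  [0,-0.03,0,0,1],
  [0,-0.07,0,0,1],
  [0,-0.11,0,0,1],
  [0,-0.15,0,0,1],
  [0,-0.19,0,0,1],
  [0,-0.2,0,0,1],
])

```text
time: 15.5
tcp_pos: [0.5904, 0.0684, 0.2184]
orientation: [-0.7, 0.094, -0.097, 0.701]
force: [-0.2, 0.9, -0.2]
finger_gap: 0.0869
```

```bash
python3 -c "
from h import *
go(0,0,.2)
for n in('top','scene'):
  c=cam(n); save(c,n+'4')
  W=world(c);ok=c['range_z']>0
  for m in models.masks_of('token_a',n):
    k=m['pixels']&ok; p=W[k]; p=p[abs(p[:,2]-np.percentile(p[:,2],90))<.006]
    print(n,round(m['p'],2),np.round(m['bbox']),(tr(p[:,:2].mean(0))*1000).round(1),p[:,2].mean().round(4))
"
```

```text
tcp [0.5904 0.0684 0.2184] tray [1.7 0.3] jawaz -15.5 turn 0.004 tilt [ 0.004  0.001 -1.   ]
shift [-0.0018  0.0184 -0.0004] j [-0.72  0.24  0.63  1.64 -0.15  1.3  -0.33] gap 0.0869 F [-0.2  0.9 -0.2] t 15.5
top 0.95 [284. 269.  33.  33.] [-1.2 95.9] 0.0348
top 0.57 [186. 349.  38.  35.] [-126.5  213.9] 0.0297
scene 0.92 [451. 230.  21.  33.] [-125.   213.4] 0.031
scene 0.8 [365. 248.  24.  28.] [ 0.4 95.2] 0.0356
scene 0.75 [321. 224.  23.  25.] [ 0.8 -0.7] 0.0358
scene 0.75 [362. 338.  26.  27.] [156.4 169.6] 0.0306
```

View pics/scene4.png

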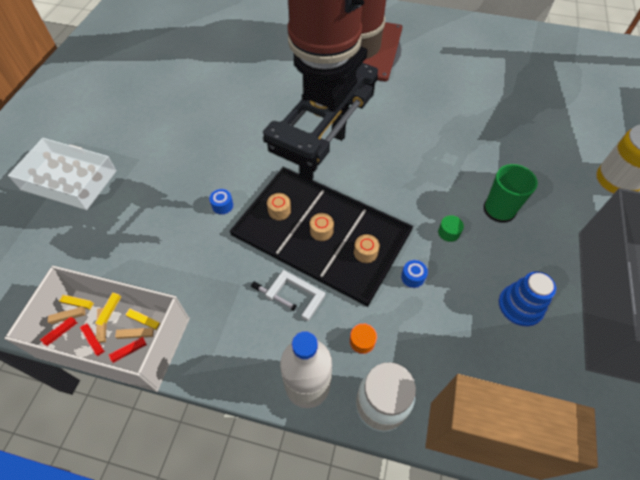

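All three tokens lie flat, one per part, at (278,206), (321,227) and (366,248), and the arm is clear of them. The network missed the first token, so I'll check that one by colour and depth before handing in.

```bash
python3 -c "
from h import *
from station import job_done
c=cam('scene'); W=world(c); C=c['color'].astype(int)
q=(c['range_z']>0)&(C[...,0]>120)&(C[...,0]>C[...,2]+50)&(W[...,2]>.031)&(W[...,2]<.042)
L=(W[q][:,:2]-TC)@np.array([EX,EY]).T*1000; z=W[q][:,2]
for y in(-97,0,97):
  k=(abs(L[:,1]-y)<40)&(abs(L[:,0])<60); print(y,k.sum(),L[k].mean(0).round(1),z[k].mean().round(4))
s=state(); print(s['time'],abs(s['joint_velocities']).max())
job_done()
"
```

```text
-97 333 [  1.4 -97.2] 0.0359
0 363 [ 0.7 -0.7] 0.0358
97 390 [ 0.3 95.4] 0.0358
15.75 0.005427615785614433
the job is handed in; nothing more can be done
```

The three wooden tokens are spread out in the tray, one lying flat in each marked part, and the job is handed in at 15.75 s of the 56 s allowed.

I lifted the top token off the heap and set it in the part at y = -97 mm. Then I gripped the other two across the tray in turn and placed them at y = +97 and y = 0 mm.

| Part (tray y) | Token centre x, y (tray frame) | Height of its top above the work surface |
|---|---|---|
| -97 mm | 1.4, -97.2 mm | about 36 mm |
| 0 mm | 0.7, -0.7 mm | about 36 mm |
| +97 mm | 0.3, 95.4 mm | about 36 mm |

A token flat on the tray floor should have its top at 35 mm, so the heights agree within the calibration error. The arm was clear, about 0.2 m above the tray, and at rest.

**Check that fell short:** in the final pictures the network missed the token at y = -97 mm in both views, and the top view found only one of the three. I confirmed all three by colour and depth from the scene camera instead. The network also returned the green and orange look-alikes, which I ignored.

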